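Lock the filter housing with the fork plate, unscrew its cap and hold it over the bowl

TASK

Service the oil filter on the bench stand: slide the red-handled fork plate fully into the slot of the stand, shoulder against the mouth, so that the housing cannot turn, then grip the black cap, unscrew it anticlockwise and stop turning as soon as the thread lets go. Lift the cap straight up and finish while still holding it level and centred just above the housing, its skirt clear of the rim by about a finger's width, so that the element hanging from it is still partly inside and drains into the bowl. Leave the fork plate in place, do not let the housing turn with the cap, and leave the other things on the bench alone.

Things in the scene. Friction and masses are not known exactly. Their poses are not given: they have to be found in the camera images.
- fork_plate: loose flat steel plate lying on the bench, 6 mm thick, 70 wide, 141 long, 0.3 kg, with upright red handle. Origin: underside below the handle; x to the fork's tips, z up. Fork: from x = 86 mm, two prongs 15.5 mm wide with round tips ending at x = 136 mm, gap 39 mm. Dark shoulder bar across it, 92 mm wide, 11 high, front face at x = 53 mm: the stop that meets the slot's mouth
- handle (a point): middle of the red handle of the fork plate, 27 mm above the plate's underside. The handle is an upright bar 10 mm thick along x, 40 mm wide along y, from 6 to 48 mm above the underside; axes as the plate's
- stand: fixed teal service stand, 150 x 130 mm, carrying the filter housing. Origin: on the bench below the housing's axis; z up; its slot opens towards -x. Bench plate 8 mm thick, from x = -80 to +70 mm. Slot (between two rails, under a bridge): mouth at x = -57 mm, 73 mm wide, sides flared over the first 12 mm, floor 8 and roof 16.5 mm above the bench; bridge top 26.5 mm
- fork_home (a point): where the fork plate's origin is when the plate is fully in (shoulder against the mouth, prongs either side of the housing's foot): 110 mm towards -x from the stand's axis, 8 mm above the bench, axes as the stand's. The plate slides in along +x with its underside 8 to 10 mm above the bench
- housing (a joint): rotation of the aluminium filter housing about its upright axis on the stand, rad, anticlockwise from above positive, 0 = flats of its foot (36 mm across) parallel to the slot. Starts within 0.05 of 0; turns almost freely until the fork is in, then follows the cap through about 0.12 rad of play. Body 60 mm in diameter; two red-plugged bosses on its sides reach 46 mm out
- mouth (a point): centre of the housing's upper rim, on its axis, 122 mm above the bench, under the cap at first; neck 43 mm in diameter, 53 over its thread; turns with the housing
- cap: loose black ribbed screw cap on the housing, 62 mm in diameter, 27.5 high, 24 mm hexagon boss 9 mm high on top, 0.14 kg. Origin: centre of the skirt's lower edge; z up. Tight, it is 20 mm below the mouth point. Grip the skirt across its diameter, any yaw; free space below it down to 98 mm above the bench. A filter element, 22 mm in diameter, hangs from it to 47 mm below the origin
- cap_top (a point): centre of the cap's flat top, round the boss, 27.5 mm above its origin. Right-hand thread, three starts: anticlockwise from above the cap climbs 4 mm in the first 54 degrees, lets go at about 60 and lifts freely from 60 to 95 degrees from tight, measured against the housing; then it meets a stop. A sprung seal pushes it up with about 13 N while tight, so it is stiff (0.5 Nm)
- oil_bottle: green oil bottle with red spout, 156 mm high, upright; bystander, leave alone. Origin: its underside, centre.
- nipple_box: small brown carton, 43 x 65 x 37 mm; bystander, leave alone. Origin: its underside, centre.
- tape_measure: yellow tape measure, 34 x 80 x 62 mm; bystander, leave alone. Origin: its underside, centre.
Mind the look-alikes: they are no part of the job. What is shaped like the cap but pink is not meant.

How it is judged (in metres and radians):
On the way, in this order (a step that is already met when the one before it is completed fails the run):
1. the fork plate is fully in the slot of the stand (horizontal distance between fork_plate and fork_home below 0.006 m and angle between the x axis of fork_plate and the x axis of fork_home, either way round below 0.1 rad and z of fork_plate in the frame of fork_home below 0.004 m), for 0.2 s.
2. the cap is turned out of its thread with the fork plate in (all of step 1 and angle between the x axis of cap and the x axis of mouth, either way round above 0.95 rad), for 0.1 s.
At the end, for the whole second after the job is handed in: Fork plate fully in (within 6 mm of home, 0.1 rad of straight). Fingers hold the cap still, touching neither housing nor stand, within 10 mm of the axis, tilted under 0.15 rad, skirt edge 3 to 38 mm above the rim, turned 55 to 125 degrees from tight (all of step 2 and z of cap in the frame of mouth between 0.003 and 0.038 m and horizontal distance between cap and mouth below 0.01 m and angle between cap's own z axis and vertical below 0.15 rad and contact force between the fingers and cap above 2 N and contact force between cap and stand below 0.5 N and linear speed of cap below 0.02 m/s); the arm keeps its last pose, push and grip.
It fails at once if the housing turns with the cap (more than 0.25 rad) (value of joint housing above 0.25 rad or value of joint housing below -0.25 rad).
It fails at once if a bystander (bottle, carton, tape measure) is pushed away or knocked over (moved more than 30 mm) (distance of any of oil_bottle, nipple_box, tape_measure from where it was at the start of the episode above 0.03 m).
It also fails if it takes over 61 s, if anything falls off the work surface, if the arm or the gripper's body presses on something with over 40 N, if the wrist force passes 120 N, or if a joint passes its speed limit or range.

ROBOT

A 6-joint arm with a two-finger parallel gripper is mounted at the origin on a cart in front of the work surface, level with it; the furniture and walls round the work are solid. World frame = base frame: x ahead of the robot, y to its left, z up, the work surface at z = 0. Lengths are in mm, angles in degrees, forces in N, time in s.
With the tool pointing down it reaches from about 350 to 850 mm from the base axis. Payload 8.1 kg.
Tool frame: the origin (TCP) lies at the very end of the fingers, on their centre line; the grasp point (between the pads) lies 19 mm behind it; z points along the fingers, y is the line along which they close (so a half turn about z gives the same grasp; the last joint's range is limited). The gripper opens to 85 mm and grips with 20 to 120 N. Pads are 22 mm wide; open, the fingers measure 114 mm over their backs; the gripper's body (76 mm by 85 mm) begins 54 mm behind the grasp point. The pads swing forward as they close: fully open they stand 13 mm farther back than shut.
Start: joints at [65.352, 7.471, 85.268, -0, 87.261, -4.893], TCP at [202.784, 564.698, 231.292] pointing down, gripper open.
Joint ranges: [-169.43, 169.43], [-51.17, 129.36], [1.28, 143.12], [-76.62, 256.62], [0, 156.53], [-152.29, 152.29]. Speed limits (degrees/s): [136.94, 136.94, 159.86, 180, 180, 180].

INTERFACE

Orientations are given as [roll, pitch, yaw] about the fixed x, y, z axes, in that order (R = Rz(yaw) Ry(pitch) Rx(roll)).
In Python, from bench import status, viewer, job gives the robot as it stands.
- The arm moves only by the tool arm_command, never from a script. Its argument "targets" is a list that holds one entry, the list of rows, each a list of 7 numbers: the shift along the world's x, y, z in m, then the turn, a rotation vector about the world's x, y, z in rad, then the opening, from -1 (shut) to 1 (fully open). In form: [[[dx, dy, dz, rx, ry, rz, gripper], ...]]. A call has 1 to 10 rows; each row shifts and turns the commanded pose from where the row before left it; what a row does not reach is not made up. A row lasts 1/8 s, in which the tool goes at most 62.5 mm and 10.7 degrees, less where a joint would pass 70% of its speed; a pose out of reach is approached as far as the arm can. A call with a gripper value outside its range is refused whole. The fingers move at their own pace and stop on an object; "force" is the grip in N (left out, the last holds). Time passes only in rows, so rows that do not move let the fingers close. It gives the time, the measured TCP pose, the force, the opening and the grip force at its end, in the units of the state.
- status.sense(): the state, without advancing time (a new reading comes with each control period).
- viewer.snapshot(name): name is "scene" or "top" or "wrist"; returns the picture (420x560x3 uint8, red, green, blue); there is no depth.
- viewer.camera_model(name): a dict with "vertical_fov" (degrees; the focal length in pixels is half the picture's height over the tangent of half this angle, whatever the lens; pixels are square), "cx", "cy" (the principal point, pixels), "k1" (the pictures are not rectified: a ray, as slopes to the right and down, at radius r is drawn at 1 + k1 r^2 times it, then the intrinsics apply), "xyz" and "attitude" of the camera in the world. Camera axes: x right, y down, z forward; pixel columns grow to the right and rows downward; lengths in mm; the calibration is good to about 2 mm. A picture is of the moment at which its call begins: read the wrist's pose just before it. camera_model takes no time and is no camera call; for the wrist camera it gives the pose at the moment of the call.
- job.hand_in(): hands the job in; it is judged then, once.
The state is a dict: "time": time; "joint_pos": joint angles; "qd": joint speeds; "joint_efforts": joint torques, N m; "tool_pos": TCP position; "tcp_rot": TCP orientation; "ft_force": force on the tool from outside, world axes, zero at the start; "wrist_torque": the same for the moment, N m; "finger_gap": finger opening in mm; "grip_force": force on a finger pad.
Only numpy, scipy, OpenCV 4.12 (cv2) and the standard library are available. Lean on these libraries where they do the work, as an engineer would, in place of code of your own. Each camera call takes 0.05 s, during which the arm holds its last target. There are 200 camera calls.

## Working session

There is one attempt and no reset: what is moved stays moved. The work goes in short steps, Python scripts to look and compute and a tool call to move; the robot and the scene stay as the last step left them, time stands still between calls to the robot, and variables do not carry over. Pictures are saved under pics/ and viewed, at most 10 in all, crops included, and the job is handed in when it is done.

Besides the shell and the picture viewer there is one more tool, called after "Request:" in YAML: its name, and indented under it one key for each argument. arm_command: Moves the arm, as the interface text tells. Its arguments: {"type":"object","properties":{"targets":{"type":"array"},"force":{"type":"number"}},"required":["targets"]}

```bash
mkdir -p pics
cat > h.py <<'E'
import numpy as np, cv2
from bench import status, viewer, job
from scipy.spatial.transform import Rotation as R
def snap(n,f=None):
    m=viewer.camera_model(n); im=np.array(viewer.snapshot(n))
    if f: cv2.imwrite('pics/'+f,cv2.cvtColor(im,cv2.COLOR_RGB2BGR))
    return im,m
def rot(m):
    a=np.array(m['attitude'],float)
    return a if a.shape==(3,3) else R.from_euler('xyz',a,degrees=True).as_matrix()
def ray(m,px,H=420):
    f=H/2/np.tan(np.radians(m['vertical_fov'])/2)
    px=np.atleast_2d(np.array(px,float))
    d=(px-[m['cx'],m['cy']])/f; u=d.copy()
    for _ in range(30): u=d/(1+m['k1']*(u**2).sum(1,keepdims=True))
    v=np.c_[u,np.ones(len(u))]@rot(m).T
    return np.array(m['xyz'],float),v
def onz(m,px,z):
    o,v=ray(m,px); return o+v*((z-o[2])/v[:,2:3])
def two(m1,p1,m2,p2):
    o1,v1=ray(m1,p1);o2,v2=ray(m2,p2);v1,v2=v1[0],v2[0]
    s=np.linalg.lstsq(np.c_[v1,-v2],o2-o1,rcond=None)[0]
    a,b=o1+s[0]*v1,o2+s[1]*v2
    return (a+b)/2,np.linalg.norm(a-b)
E
python3 - <<'E'
from h import *
ims=[]
for n in ['scene','top','wrist']:
    im,m=snap(n,n+'0.png');print(n,m)
print(status.sense())
E
```

```text
scene {'vertical_fov': 42.43315204205048, 'cx': 280.56593627401054, 'cy': 202.3270896524501, 'k1': -0.1556675292345179, 'xyz': array([  76.14709659,  935.95549741, 1465.82634139]), 'attitude': array([-145.38140732,   -0.65313284, -145.01622062])}
top {'vertical_fov': 55.26556954237351, 'cx': 267.84794589292864, 'cy': 208.4562056289794, 'k1': -0.0822253371887677, 'xyz': array([ 429.51767933,  153.70306552, 1232.72921115]), 'attitude': array([-171.52051776,   -0.59999585,  -90.16049617])}
wrist {'vertical_fov': 69.45754568365184, 'cx': 279.754883647877, 'cy': 205.0770412383563, 'k1': -0.06316831205421564, 'xyz': array([126.07060874, 592.05429796, 372.36505141]), 'attitude': array([1.61725055e+02, 1.16356360e-01, 7.02466774e+01])}
{'time': 0.15, 'joint_pos': array([ 6.53520556e+01,  7.50506382e+00,  8.53153179e+01, -1.26725327e-04,
        8.72635255e+01, -4.89233636e+00]), 'qd': array([ 0.01546608, -0.09662089, -0.25221433, -0.03807719, -0.02585796,
       -0.02344914]), 'joint_efforts': array([ 7.41366730e-04, -5.70067692e+01, -5.01152372e+01, -2.35306952e-04,
        9.77159390e-03,  1.25613733e-04]), 'tool_pos': array([202.59541739, 564.29788276, 230.48296078]), 'tcp_rot': array([-1.79916388e+02, -7.02979938e-03,  1.60244393e+02]), 'ft_force': array([-0.32129511,  0.04695894, -0.09776304]), 'wrist_torque': array([-0.00060191,  0.04253502, -0.03127096]), 'grip_force': 0.0, 'finger_gap': 85.07244650961854}
```

View pics/scene0.png

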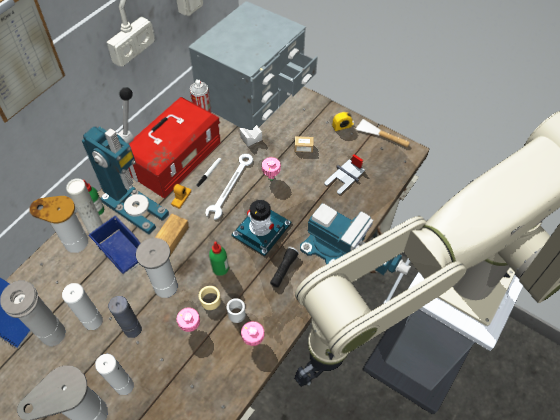

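View pics/top0.png

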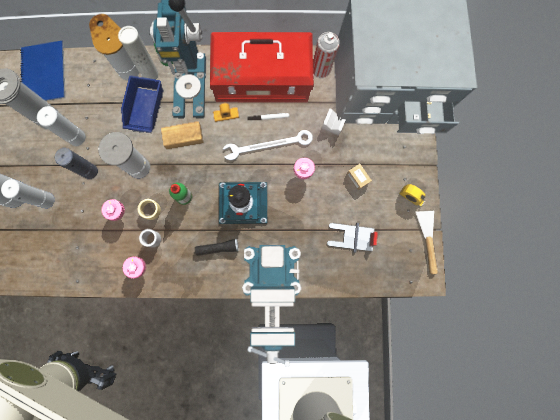

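The scene view shows the stand with the black cap at about (262,215), and the fork plate with its red handle at (348,172). In the top view the stand is at (243,203), the fork at (355,237) with tips to the left (+y) and handle at (376,238). The bystanders are the bottle (180,192), carton (359,176) and tape (413,194). I'll take enlarged crops next.

Run:
```python
import cv2,numpy as np
t=cv2.imread('pics/top0.png');s=cv2.imread('pics/scene0.png')
a=cv2.resize(t[165:265,200:400],None,fx=4,fy=4,interpolation=cv2.INTER_CUBIC)
b=cv2.resize(s[185:265,220:310],None,fx=4,fy=4,interpolation=cv2.INTER_CUBIC)[:200*2,:]
c=cv2.resize(s[140:205,310:380],None,fx=4,fy=4,interpolation=cv2.INTER_CUBIC)
cv2.imwrite('pics/c1.png',a)
o=np.zeros((330,660,3),np.uint8);o[:320,:360]=b;o[:260,370:650]=c
cv2.imwrite('pics/c2.png',o)
```

```text
(no output)
```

View pics/c1.png

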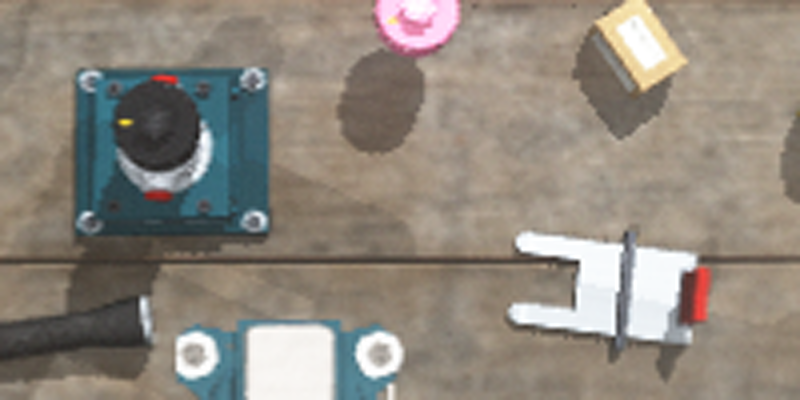

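View pics/c2.png

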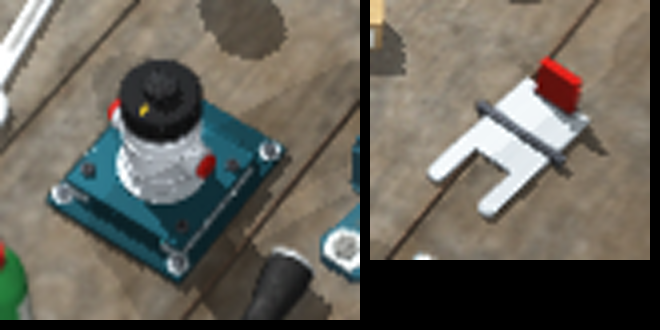

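The crops show the bridge set back further from the stand's right edge, so the slot mouth faces right (world -y) and stand +x is about world +y. The fork already points roughly the same way. The cap's top is at about top-view (240,196), with a yellow mark on its left.

Run:
```python
from h import *
T=cv2.cvtColor(cv2.imread('pics/top0.png'),cv2.COLOR_BGR2RGB);S=cv2.cvtColor(cv2.imread('pics/scene0.png'),cv2.COLOR_BGR2RGB)
mt,ms=viewer.camera_model('top'),viewer.camera_model('scene')
def mask(im,box,lo,hi):
    m=cv2.inRange(cv2.cvtColor(im,cv2.COLOR_RGB2HSV),lo,hi); z=np.zeros_like(m);x0,y0,x1,y1=box;z[y0:y1,x0:x1]=m[y0:y1,x0:x1];return z
def big(m):
    c=max(cv2.findContours(m,0,1)[0],key=cv2.contourArea);return c
# stand teal, top
c=big(cv2.morphologyEx(mask(T,(210,170,280,235),(85,60,20),(110,255,255)),3,np.ones((9,9))))
r=cv2.minAreaRect(c);print('stand rect',r);bx=cv2.boxPoints(r);print(onz(mt,bx,8).round(1),onz(mt,[r[0]],8))
c=big(cv2.morphologyEx(mask(S,(222,190,300,262),(85,60,20),(110,255,255)),3,np.ones((9,9))))
bx=cv2.approxPolyDP(c,4,True)[:,0];print('scene',bx.tolist(),onz(ms,bx,8).round(1).tolist())
# cap dark, scene & top
for im,m,b in((T,mt,(222,178,256,212)),(S,ms,(245,196,275,224))):
    c=big(mask(im,b,(0,0,0),(180,255,62)));e=cv2.minEnclosingCircle(c);print('cap',e,cv2.boundingRect(c),onz(m,[e[0]],125).round(1))
# handle
hs=[]
for im,m,b in((T,mt,(365,225,385,252)),(S,ms,(340,150,370,172))):
    k=cv2.bitwise_or(mask(im,b,(0,120,60),(10,255,255)),mask(im,b,(170,120,60),(180,255,255)))
    c=big(k);M=cv2.moments(c);p=(M['m10']/M['m00'],M['m01']/M['m00']);hs.append((m,p));print('handle',p,cv2.boxPoints(cv2.minAreaRect(c)).round(1).tolist(),onz(m,[p],40).round(1))
print(two(*hs[0],*hs[1]))
# plate white in top
for im,m,b in((T,mt,(322,215,380,258)),(S,ms,(320,155,365,200))):
    k=mask(im,b,(0,0,170),(180,60,255));c=big(k);p=cv2.approxPolyDP(c,1.5,True)[:,0];print('plate',onz(m,p,6).round(0).tolist())
for n,b in (('bottle',(165,178,195,210)),('carton',(345,160,375,190)),('tape',(400,180,430,210))):
    print(n,onz(mt,[[(b[0]+b[2])/2,(b[1]+b[3])/2]],40).round(0))
```

```text
stand rect ((242.5, 202.5), (41.0, 47.0), 90.0)
[[695.7 292.5   8. ]
 [695.5 145.9   8. ]
 [566.9 146.2   8. ]
 [567.1 290.5   8. ]] [[630.80259564 218.71754544   8.        ]]
scene [[290, 221], [270, 210], [267, 234], [253, 234], [247, 216], [232, 235], [264, 255]] [[573.3, 143.8, 8.0], [650.2, 146.5, 8.0], [604.9, 225.9, 8.0], [640.8, 251.4, 8.0], [696.9, 208.3, 8.0], [692.5, 292.7, 8.0], [568.3, 292.4, 8.0]]
cap ((238.7045440673828, 195.90908813476562), 11.113368034362793) (228, 186, 22, 22) [[630.3 223.3 125. ]]
cap ((259.88720703125, 209.9924774169922), 10.550634384155273) (250, 200, 21, 21) [[628.7 227.3 125. ]]
handle (374.6977777777778, 237.88888888888886) [[373.0, 232.0], [377.0, 232.0], [377.0, 244.0], [373.0, 244.0]] [[ 517.6 -179.7   40. ]]
handle (356.74301675977654, 160.68342644320296) [[348.29998779296875, 160.5], [353.20001220703125, 153.1999969482422], [364.5, 160.6999969482422], [359.6000061035156, 168.10000610351562]] [[ 514.7 -171.4   40. ]]
(array([ 519.18205282, -184.0001453 ,   24.01116054]), np.float64(0.8814368960834268))
plate [[573.0, -45.0, 6.0], [554.0, -51.0, 6.0], [548.0, -94.0, 6.0], [536.0, -97.0, 6.0], [508.0, -90.0, 6.0], [511.0, -44.0, 6.0], [505.0, -41.0, 6.0], [499.0, -47.0, 6.0], [489.0, -121.0, 6.0], [557.0, -129.0, 6.0]]
plate [[559.0, -128.0, 6.0], [569.0, -53.0, 6.0], [556.0, -51.0, 6.0], [549.0, -98.0, 6.0], [509.0, -90.0, 6.0], [515.0, -50.0, 6.0], [503.0, -43.0, 6.0], [495.0, -121.0, 6.0]]
bottle [[652. 407.  40.]]
carton [[ 711. -142.   40.]]
tape [[ 648. -311.   40.]]
```

Request:
arm_command:
  targets:
    - [[0.012,-0.027,0.01,0,0,0.02,0],[0.024,-0.055,0.01,0,0,0.02,0],[0.024,-0.055,0.01,0,0,0.02,0],[0.024,-0.055,0.01,0,0,0.02,0],[0.024,-0.055,0.01,0,0,0.02,0],[0.024,-0.055,0,0,0,0.02,0],[0.024,-0.055,0,0,0,0.02,0],[0.024,-0.055,0,0,0,0.02,0],[0.024,-0.055,0,0,0,0.02,0],[0.024,-0.055,-0.01,0,0,0.02,0]]

```text
time: 1.4
tool_pos: [431.6, 40.7, 272.0]
tcp_rot: [180.0, 0.1, 171.7]
ft_force: [0.9, -0.1, -0.6]
finger_gap: 42.9
grip_force: 0.0
```

Request:
arm_command:
  targets:
    - [[0.024,-0.055,-0.01,0,0,0.023,0],[0.024,-0.055,-0.01,0,0,0,0],[0.024,-0.055,-0.01,0,0,0,0],[0.01,-0.022,-0.01,0,0,0,0],[0.005,-0.01,0,0,0,0,0],[0,0,0,0,0,0,0],[0,0,0,0,0,0,0]]

```text
time: 2.28
tool_pos: [517.9, -153.3, 232.0]
tcp_rot: [180.0, 0.0, 173.1]
ft_force: [-0.4, -0.1, 0.8]
finger_gap: 42.2
grip_force: 0.0
```

Run:
```python
from h import *
im,m=snap('wrist','w1.png');s=status.sense();np.save('w1.npy',np.r_[m['xyz'],m['attitude']])
print(s['time'],s['tool_pos'],s['tcp_rot'],s['qd'].round(2),s['finger_gap'],m['xyz'],m['attitude'])
```

```text
2.325 [ 517.90832469 -153.21445325  232.02908839] [-1.79999814e+02  5.61990284e-02  1.73098677e+02] [ 0.08 -0.17  0.16  0.05 -0.06 -0.18] 42.764072182670816 [ 437.00376141 -143.22426682  373.94602176] [1.61675048e+02 1.07126188e-02 8.30887980e+01]
```

View pics/w1.png

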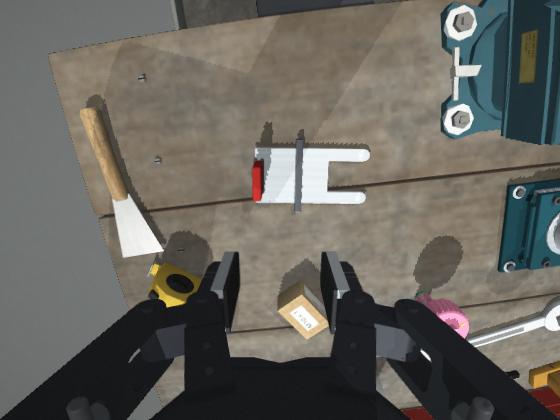

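The wrist view shows the fork plate nearly level in the image: red handle at (258,180), dark shoulder bar at (298,175), prong tips at about (368,155) and (364,198).

```bash
cat > fork.py <<'E'
from h import *
def fork(im,m,box):
    h=cv2.cvtColor(im,cv2.COLOR_RGB2HSV);x0,y0,x1,y1=box
    def k(lo,hi):
        z=np.zeros(h.shape[:2],np.uint8);z[y0:y1,x0:x1]=cv2.inRange(h,lo,hi)[y0:y1,x0:x1];return z
    red=k((0,130,60),(8,255,255))|k((172,130,60),(180,255,255))
    rc=max(cv2.findContours(red,0,1)[0],key=cv2.contourArea)
    rb=cv2.boxPoints(cv2.minAreaRect(rc));M=cv2.moments(rc);rcen=np.array([M['m10'],M['m01']])/M['m00']
    w=k((0,0,150),(180,50,255))
    cs=[c for c in cv2.findContours(w,0,1)[0] if cv2.contourArea(c)>80]
    pts=np.vstack(cs)[:,0]
    return rb,rcen,onz(m,pts,6)
E
python3 - <<'E'
from fork import *
im=cv2.cvtColor(cv2.imread('pics/w1.png'),cv2.COLOR_BGR2RGB)
m=viewer.camera_model('wrist');a=np.load('w1.npy');m['xyz'],m['attitude']=a[:3],a[3:]
rb,rc,P=fork(im,m,(240,135,385,215))
print(rb.round(1).tolist(),rc);print(onz(m,rb,48).round(1).tolist())
P=P[:,:2].astype(np.float32);r=cv2.minAreaRect(P);print(r,cv2.boxPoints(r).round(1).tolist())
# iterate: side edge fits along dir
b=cv2.boxPoints(r);c=P.mean(0)
for yaw in [np.radians(83)]:
  for it in range(4):
    u=np.array([np.cos(yaw),np.sin(yaw)]);n=np.array([-u[1],u[0]])
    s=P@u;t=P@n
    d=[]
    for g in(1,-1):
        e=(g*t>(g*t).max()-3); q=np.polyfit(s[e],t[e],1);d.append((q[0],np.median(t[e]),e.sum()))
    yaw+=(d[0][0]+d[1][0])/2
  print(np.degrees(yaw),d,'tips s',s.max(),'back',s.min())
  sm=(d[0][1]+d[1][1])/2
  for so in (s.max()-136,s.min()+5):print('origin',u*so+n*sm)
# two views height of handle: top camera
mt=viewer.camera_model('top');T=cv2.cvtColor(cv2.imread('pics/top0.png'),cv2.COLOR_BGR2RGB)
rb2,rc2,_=fork(T,mt,(325,218,385,255));print(rb2.round(1).tolist(),rc2,two(m,rc,mt,rc2))
E
```

```text
[[252.0, 161.0], [262.0, 161.0], [262.0, 200.0], [252.0, 200.0]] [256.89263947 180.56352555]
[[490.6, -180.1, 48.0], [491.9, -169.3, 48.0], [535.8, -175.4, 48.0], [534.4, -186.6, 48.0]]
((525.6487426757812, -111.75320434570312), (141.03981018066406, 74.15804290771484), 80.23130798339844) [[477.1000061035156, -175.0], [550.2000122070312, -187.5], [574.2000122070312, -48.5], [501.1000061035156, -36.0]]
90.84765956837792 [(np.float64(-0.0991315712692197), np.float64(-484.01385222677055), np.int64(21)), (np.float64(0.10292030310858717), np.float64(-570.6184637774368), np.int64(8))] tips s -47.30358369254601 back -194.6240022583888
origin [ 529.63684883 -176.48609761]
origin [ 529.7183805  -182.80599028]
[[372.1000061035156, 243.89999389648438], [373.29998779296875, 231.6999969482422], [377.20001220703125, 232.10000610351562], [376.0, 244.3000030517578]] [374.68075117 238.07981221] (array([ 516.50202295, -179.97808523,   35.88607627]), np.float64(2.2698176548662254))
```

Request:
arm_command:
  targets:
    - [[-0.003,-0.024,-0.03,0,0,-0.022,0],[0,0,-0.05,0,0,0,0],[0,0,-0.05,0,0,0,0],[0,0,-0.05,0,0,0,0],[0,0,-0.025,0,0,0,0],[0,0,-0.01,0,0,0,0],[0,0,-0.005,0,0,0,0],[0,0,0,0,0,0,0],[0,0,0,0,0,0,0]]

```text
time: 3.45
tool_pos: [515.8, -178.7, 12.7]
tcp_rot: [-180.0, 0.1, 171.8]
ft_force: [0.5, -0.0, -0.4]
finger_gap: 42.8
grip_force: 0.0
```

Run:
```python
from h import *
im,m=snap('wrist','w2.png');s=status.sense();print(s['tool_pos'],s['tcp_rot'],s['ft_force'],s['finger_gap'])
```

```text
[ 515.70635563 -178.71357901   12.54654502] [-1.79966669e+02  1.15447761e-01  1.71760138e+02] [ 0.06898477  0.60904174 -0.47664183] 42.468118514377615
```

View pics/w2.png

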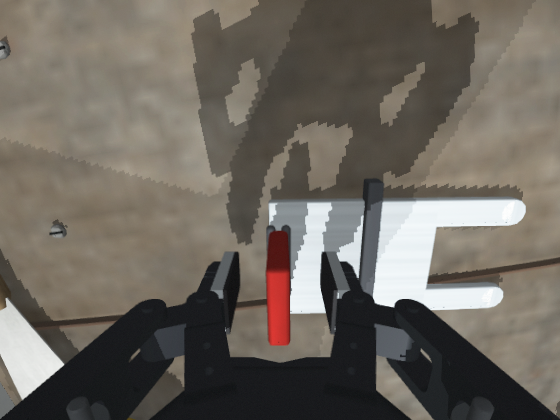

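The handle at (279,290) is centred between the open fingers at (232..330), so I'll close and lift.

Request:
arm_command:
  targets:
    - [[0,0,0,0,0,0,-1],[0,0,0,0,0,0,-1],[0,0,0,0,0,0,-1],[0,0,0,0,0,0,-1],[0,0,0.01,0,0,0,-1],[0,0,0.03,0,0,0,-1],[0,0,0,0,0,0,-1]]
  force: 100

```text
time: 4.38
tool_pos: [516.7, -179.1, 53.7]
tcp_rot: [-179.9, 0.3, 171.8]
ft_force: [1.7, -0.3, -2.3]
finger_gap: 9.0
grip_force: 97.6
```

Request:
arm_command:
  targets:
    - [[0.02,0.03,0,0,0,0.025,-1],[0.03,0.05,0,0,0,0.03,-1],[0.03,0.05,0,0,0,0.03,-1],[0.02,0.03,0,0,0,0.03,-1],[0.015,0.015,-0.01,0,0,0.03,-1],[0,0,-0.01,0,0,0,-1],[0,0,0,0,0,0,-1],[0,0,0,0,0,0,-1]]

```text
time: 5.38
tool_pos: [629.1, -4.1, 30.9]
tcp_rot: [-180.0, -0.1, 180.0]
ft_force: [-0.4, 0.7, -2.2]
finger_gap: 8.8
grip_force: 97.8
```

Run:
```python
from h import *
im,m=snap('wrist','w3.png');s=status.sense();np.save('w3.npy',np.r_[m['xyz'],m['attitude']]);print(s['tool_pos'],s['tcp_rot'],s['ft_force'],s['finger_gap'],s['grip_force'],m)
snap('top','t3.png')
```

```text
[629.48171199  -4.15531058  31.38490105] [-1.79992266e+02 -3.38783746e-03  1.79995116e+02] [-1.12944146 -0.50137209 -3.07984846] 8.68581394860065 97.78542280197144 {'vertical_fov': 69.45754568365184, 'cx': 279.754883647877, 'cy': 205.0770412383563, 'k1': -0.06316831205421564, 'xyz': array([547.83258073,  -3.79046263, 172.95514393]), 'attitude': array([1.61780449e+02, 1.71978431e-02, 8.99974306e+01])}
```

View pics/w3.png

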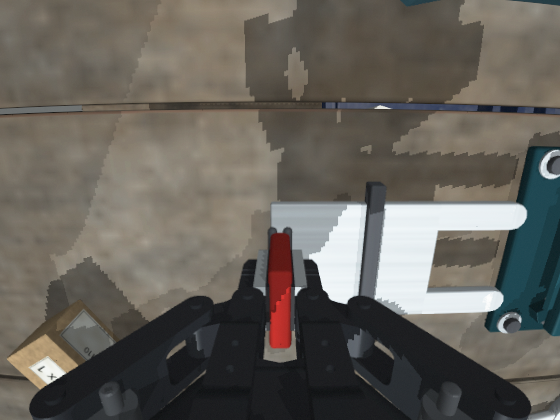

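The plate is held straight: prong tips at about (525,215) and (503,300). The stand's mouth-side edge is at right, running from (528,147) to (487,330), with screws at (552,163) and (510,323).

```bash
cat > rel.py <<'E'
from h import *
def load(n):
    im=cv2.cvtColor(cv2.imread(f'pics/{n}.png'),cv2.COLOR_BGR2RGB);m=viewer.camera_model('wrist');a=np.load(n+'.npy');m['xyz'],m['attitude']=a[:3],a[3:];return im,m
def white(im,box):
    h=cv2.cvtColor(im,cv2.COLOR_RGB2HSV);x0,y0,x1,y1=box
    z=np.zeros(h.shape[:2],np.uint8);z[y0:y1,x0:x1]=cv2.inRange(h,(0,0,140),(180,45,255))[y0:y1,x0:x1];return z
def teal(im,box):
    h=cv2.cvtColor(im,cv2.COLOR_RGB2HSV);x0,y0,x1,y1=box
    z=np.zeros(h.shape[:2],np.uint8);z[y0:y1,x0:x1]=cv2.inRange(h,(85,80,20),(108,255,255))[y0:y1,x0:x1];return z
E
python3 - <<'E'
from rel import *
im,m=load('w3');zt=24.7
w=white(im,(375,195,532,320));t=teal(im,(470,120,560,345))
cols=range(395,500,5)
U=[];L=[];gi=[];go=[]
for c in cols:
    r=np.flatnonzero(w[:,c]);U.append((c,r[0]-.5));L.append((c,r[-1]+.5))
    if c>450:
        g=np.flatnonzero(np.diff(r)>8)
        if len(g):gi.append((c,r[g[0]]+.5));go.append((c,r[g[0]+1]-.5))
for n,p in (('U',U),('L',L),('gi',gi),('go',go)):
    q=onz(m,p,zt);f=np.polyfit(q[:,1],q[:,0],1);print(n,'x med',np.median(q[:,0]).round(1),'slope',f[0].round(4),q[:,0].min().round(1),q[:,0].max().round(1))
# tips
for a,b in((195,232),(285,320)):
    k=w[a:b];c=np.flatnonzero(k.any(0)).max();r=np.flatnonzero(k[:,c]).mean()+a;print('tip',c,r,onz(m,[[c+.5,r]],zt-3).round(1))
# stand front edge
E=[]
for r in list(range(160,198,4))+list(range(240,282,4)):
    c=np.flatnonzero(t[r]);E.append((c[0]-.5,r))
q=onz(m,E,8);print('edge y',q[:,1].round(1),np.polyfit(q[:,0],q[:,1],1))
tp=[];bt=[]
for c in range(534,558,3):
    r=np.flatnonzero(t[:,c]);tp.append((c,r[0]-.5));bt.append((c,r[-1]+.5))
print('sides',onz(m,tp,8)[:,0].round(1),onz(m,bt,8)[:,0].round(1))
# two-view check of stand height via screws
g=cv2.cvtColor(im,cv2.COLOR_RGB2GRAY)
print(onz(m,[[552,163],[510,323]],10).round(1))
E
```

```text
U x med 595.7 slope -0.0077 595.2 595.8
L x med 666.9 slope 0.008 663.2 670.6
gi x med 611.3 slope -0.0841 611.1 614.7
go x med 649.1 slope 0.6943 632.7 650.0
tip 526 213.5 [[602.5 133.4  21.7]]
tip 521 319.0 [[674.4 150.8  21.7]]
edge y [136.8 136.7 136.6 136.6 136.5 136.5 137.1 137.1 137.  137.  137.  137.
 137.  137.1 137.1 137.1 137.2 137.2 137.3 137.3 137.4] [7.60842556e-03 1.32311538e+02]
sides [566.6 566.6 567.1 567.  567.  566.9 566.9 566.8] [694.8 695.  695.1 695.3 697.3 700.2 702.3 702.5]
[[576.  152.4  10. ]
 [687.1 155.   10. ]]
```

Request:
arm_command:
  targets:
    - [[0,0,-0.006,0,0,0,-1],[0,0.01,-0.0037,0,0,0,-1],[0,0.01,0,0,0,0,-1],[0,0.01,0,0,0,0,-1],[0,0.01,0,0,0,0,-1],[0,0.005,0,0,0,0,-1],[0,0.005,0,0,0,0,-1],[0,0,0,0,0,0,-1]]

```text
time: 6.48
tool_pos: [629.8, 47.0, 21.6]
tcp_rot: [180.0, 0.0, -179.9]
ft_force: [0.2, 0.2, -2.1]
finger_gap: 8.8
grip_force: 97.8
```

Run:
```python
from h import *
im,m=snap('wrist','w4.png');s=status.sense();np.save('w4.npy',np.r_[m['xyz'],m['attitude']]);print(s['tool_pos'],s['tcp_rot'],s['ft_force'],s['wrist_torque'],s['finger_gap'])
```

```text
[629.79785129  46.67803249  21.6182818 ] [-1.79994200e+02  1.82043420e-03 -1.79922031e+02] [ 0.32760148 -0.11184073 -2.94968214] [-0.11515353  0.01495616  0.04118119] 8.823378929755197
```

View pics/w4.png

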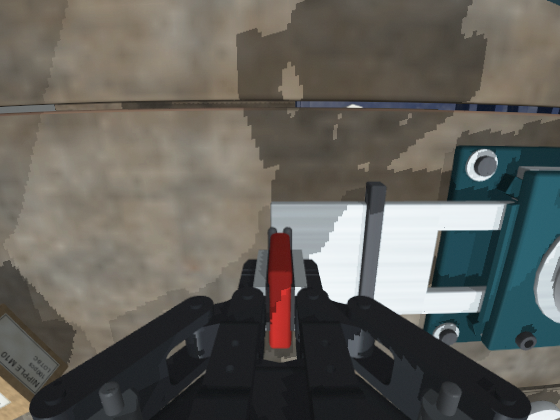

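The prong tips have entered under the bridge at (515,205) and (485,300) with no contact force, so I'll keep pushing.

Request:
arm_command:
  targets:
    - [[0,0.01,0,0,0,0,-1],[0,0.012,0,0,0,0,-1],[0,0.012,0,0,0,0,-1],[0,0.012,0,0,0,0,-1],[0,0.008,0,0,0,0,-1],[0,0.004,0,0,0,0,-1],[0,0.002,0,0,0,0,-1],[0,0,0,0,0,0,-1]]

```text
time: 7.52
tool_pos: [629.8, 106.6, 21.6]
tcp_rot: [-180.0, -0.0, -179.9]
ft_force: [-0.2, -1.3, -2.3]
finger_gap: 9.0
grip_force: 97.8
```

Request:
arm_command:
  targets:
    - [[0,0.003,0,0,0,0,-1],[0,0.002,0,0,0,0,-1],[0,0.002,0,0,0,0,-1],[0,0.001,0,0,0,0,-1],[0,0,0,0,0,0,-1]]

```text
time: 8.15
tool_pos: [629.9, 113.2, 21.7]
tcp_rot: [-179.9, -0.0, -179.9]
ft_force: [-1.2, -6.1, -1.5]
finger_gap: 8.9
grip_force: 98.2
```

Request:
arm_command:
  targets:
    - [[0,0.0015,0,0,0,0,-1],[0,0.0015,0,0,0,0,-1],[0,0,0,0,0,0,-1]]

```text
time: 8.52
tool_pos: [630.0, 113.5, 22.0]
tcp_rot: [-179.7, -0.0, -180.0]
ft_force: [-1.6, -18.6, 2.1]
finger_gap: 8.9
grip_force: 98.9
```

Run:
```python
from h import *
im,m=snap('wrist','w5.png');s=status.sense();np.save('w5.npy',np.r_[m['xyz'],m['attitude']]);print(s['tool_pos'],s['tcp_rot'],s['ft_force'],s['wrist_torque'],s['finger_gap'])
```

```text
[629.96398791 113.48813676  21.97977405] [-1.79671050e+02 -2.60667846e-02 -1.79984113e+02] [ -2.6859527  -17.28295173   3.24710578] [-3.11534845  0.40418685  0.23929634] 9.037528394174611
```

View pics/w5.png

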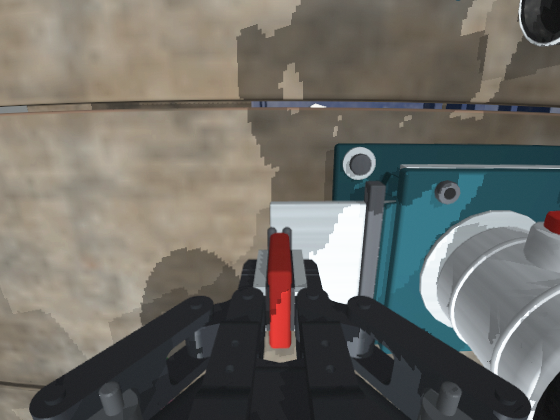

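The shoulder bar is at the mouth (375,185), and the force rose to 18 N without further motion, so the fork is seated. I'll ease the push, release and go up.

Request:
arm_command:
  targets:
    - [[0,-0.0015,-0.0005,0,0,0,-1],[0,0,0,0,0,0,-0.4],[0,0,0,0,0,0,-0.4],[0,0,0,0,0,0,-0.3],[0,0,0.04,0,0,0,-0.3],[0,0,0.06,0,0,0,0],[0,0,0.06,0,0,0,1],[0,0.03,0.05,0,0,0,1],[0,0.03,0,0,0,0,1],[0,0,0,0,0,0,1]]

```text
time: 9.82
tool_pos: [629.8, 178.6, 232.2]
tcp_rot: [179.9, 0.1, -179.8]
ft_force: [-0.8, 0.9, -1.3]
finger_gap: 85.4
grip_force: 0.0
```

Run:
```python
from h import *
im,m=snap('wrist','w6.png');s=status.sense();np.save('w6.npy',np.r_[m['xyz'],m['attitude']]);print(s['tool_pos'],s['tcp_rot'],s['joint_pos'].round(1),s['finger_gap'],m['xyz'])
```

```text
[629.52349658 177.25353136 231.06524764] [-1.79996188e+02  2.59126840e-03 -1.79810579e+02] [ 11.2  15.8  75.8  -0.   88.4 -79. ] 85.2797500471143 [548.24412964 178.5076688  374.04075318]
```

View pics/w6.png

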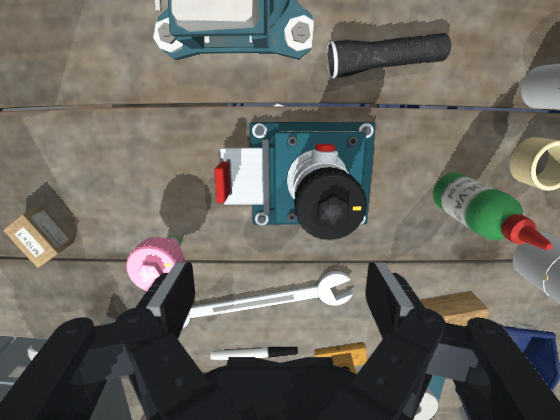

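The fork plate stayed in, with its handle at (222,183) and shoulder at (265,190). The black cap's disc is at about (332,205), with the boss at (333,208) and the yellow mark to the right.

Request:
arm_command:
  targets:
    - [[0,0.01,0,0,0,-0.17,1],[0,0.01,0,0,0,-0.18,1],[0,0.01,0,0,0,-0.18,1],[0,0.01,0,0,0,-0.18,1],[0.001,0.006,0,0,0,-0.18,1],[0,0,0,0,0,-0.18,1],[0,0,0,0,0,-0.17,1],[0,0,0,0,0,-0.15,1],[0,0,0,0,0,0,1],[0,0,0,0,0,0,1]]

```text
time: 11.12
tool_pos: [630.6, 221.6, 230.5]
tcp_rot: [-179.9, 0.0, 100.6]
ft_force: [0.1, -0.7, 0.2]
finger_gap: 85.2
grip_force: 0.0
```

Run:
```python
from rel import *
im,m=snap('wrist','w7.png');s=status.sense();np.save('w7.npy',np.r_[m['xyz'],m['attitude']]);print(s['tool_pos'],s['tcp_rot'],s['joint_pos'].round(1),m['xyz'])
im6,m6=load('w6')
def cap(im,box):
    h=cv2.cvtColor(im,cv2.COLOR_RGB2HSV);x0,y0,x1,y1=box
    z=np.zeros(h.shape[:2],np.uint8);z[y0:y1,x0:x1]=cv2.inRange(h,(0,0,0),(180,110,55))[y0:y1,x0:x1]
    z=cv2.morphologyEx(z,2,np.ones((5,5)));c=max(cv2.findContours(z,0,1)[0],key=cv2.contourArea)
    h2=cv2.inRange(h,(22,120,120),(35,255,255));z2=np.zeros_like(z);z2[y0:y1,x0:x1]=h2[y0:y1,x0:x1];ye=np.argwhere(z2)
    return cv2.minEnclosingCircle(c),cv2.fitEllipse(c),cv2.boundingRect(c),ye.mean(0)[::-1]
p=m['xyz']
# predicted pixel of cap for w7 box: project
def proj(m,X):
    v=rot(m).T@(np.array(X)-m['xyz']);u=v[:2]/v[2];u=u*(1+m['k1']*(u@u));return u*210/np.tan(np.radians(m['vertical_fov'])/2)+[m['cx'],m['cy']]
q=proj(m,(631,224,129.5));print('pred',q)
c6=cap(im6,(285,155,375,245));b=[int(v) for v in (q[0]-50,q[1]-50,q[0]+50,q[1]+50)];c7=cap(im,b)
print(c6);print(c7)
for c,mm in((c6,m6),(c7,m)):print(onz(mm,[c[0][0],c[1][0],c[3]],129.5).round(1).tolist())
print('2view',two(m6,c6[0][0],m,c7[0][0]),'yellow',two(m6,c6[3],m,c7[3]))
```

```text
[630.71032272 221.76317453 230.69428385] [-1.79964135e+02  7.77631914e-03  1.00566519e+02] [15.  18.1 73.1 -0.  88.8  4.4] [615.26523575 301.30288935 372.5122626 ]
pred [281.64791389 203.28630601]
(((329.32501220703125, 202.6687469482422), 36.27925109863281), ((328.7464904785156, 202.51011657714844), (67.38997650146484, 71.30376434326172), 165.640869140625), (295, 168, 71, 71), array([356.5, 208. ]))
(((282.52325439453125, 199.9781951904297), 36.55661392211914), ((281.7755126953125, 199.8641357421875), (68.00798797607422, 72.04943084716797), 3.1540703773498535), (248, 164, 68, 72), array([287.1, 180.2]))
[[627.2, 221.2, 129.5], [627.0, 220.7, 129.5], [631.9, 244.8, 129.5]]
[[631.2, 227.0, 129.5], [630.5, 227.0, 129.5], [631.7, 244.5, 129.5]]
2view (array([631.68852595, 223.25768346, 116.57607944]), np.float64(0.7704474347603751)) yellow (array([631.63629191, 244.62975545, 130.21236576]), np.float64(0.03404861713468417))
```

Request:
arm_command:
  targets:
    - [[0.001,0.002,-0.03,0,0,0,1],[0,0,-0.04,0,0,0,1],[0,0,-0.03,0,0,0,1],[0,0,-0.02,0,0,0,1],[0,0,-0.011,0,0,0,1],[0,0,0,0,0,0,1],[0,0,0,0,0,0,1]]
  force: 80

```text
time: 12.05
tool_pos: [632.8, 224.4, 101.7]
tcp_rot: [179.9, -0.0, 100.4]
ft_force: [0.5, 0.1, -0.3]
finger_gap: 85.5
grip_force: 0.0
```

Request:
arm_command:
  targets:
    - [[0,0,0,0,0,0,-1],[0,0,0,0,0,0,-1],[0,0,0,0,0,0,-1],[0,0,0,0,0,0,-1],[0,0,0,0,0,0,-1]]

```text
time: 12.68
tool_pos: [632.6, 224.4, 102.1]
tcp_rot: [179.9, -0.0, 100.4]
ft_force: [-2.7, -1.2, 6.6]
finger_gap: 61.3
grip_force: 84.9
```

Request:
arm_command:
  targets:
    - [[0,0,0,0,0,0.05,-1],[0,0,0,0,0,0.06,-1],[0,0,0.0003,0,0,0.07,-1],[0,0,0.0003,0,0,0.07,-1],[0,0,0.0003,0,0,0.07,-1],[0,0,0.0003,0,0,0.07,-1],[0,0,0,0,0,0,-1]]

```text
time: 13.55
tool_pos: [632.6, 224.6, 103.2]
tcp_rot: [179.9, 0.0, 122.8]
ft_force: [-2.8, -0.4, 5.1]
finger_gap: 61.2
grip_force: 85.1
```

```bash
cat > y.py <<'E'
from rel import *
im,m=snap('wrist');s=status.sense()
print(s['time'],s['tool_pos'].round(1),s['tcp_rot'].round(1),s['joint_pos'].round(1),s['ft_force'].round(1),s['wrist_torque'].round(2),s['finger_gap'].round(1),s['grip_force'])
h=cv2.cvtColor(im,cv2.COLOR_RGB2HSV);k=cv2.inRange(h,(22,120,120),(35,255,255))
n,l,st,c=cv2.connectedComponentsWithStats(k)
for i in range(1,n):
    if st[i,4]>15:
        X=onz(m,[c[i]],s['tool_pos'][2]+28)[0]; d=X[:2]-[631.6,223.5]
        if np.hypot(*d)<40: print('yellow',c[i].round(0),st[i,4],X.round(1),'r',np.hypot(*d).round(1),'ang',np.degrees(np.arctan2(d[1],d[0])).round(1))
r=cv2.inRange(h,(0,150,80),(8,255,255));n,l,st,c=cv2.connectedComponentsWithStats(r)
for i in range(1,n):
    if st[i,4]>40:print('red',c[i].round(0),st[i,4],onz(m,[c[i]],70)[0].round(0))
E
python3 y.py; python3 -c "print('yellow start ang ~90')"
```

```text
yellow start ang ~90Traceback (most recent call last):
  File "y.py", line 3, in <module>
    print(s['time'],s['tool_pos'].round(1),s['tcp_rot'].round(1),s['joint_pos'].round(1),s['ft_force'].round(1),s['wrist_torque'].round(2),s['finger_gap'].round(1),s['grip_force'])
                                                                                                                                           ^^^^^^^^^^^^^^^^^^^^^
AttributeError: 'float' object has no attribute 'round'
```

```bash
sed -i "s/s\['finger_gap'\].round(1)/s['finger_gap']/" y.py; python3 y.py
```

```text
13.65 [632.6 224.6 103.2] [179.9   0.  122.8] [ 15.2  23.1  80.4   0.   76.3 -17.6] [-2.2  0.5  5.6] [-0.04  0.34  0.04] 61.31860597848187 85.12458980083466
yellow [288. 258.] 119 [624.1 243.4 131.2] r 21.2 ang 110.7
red [217. 209.] 269 [589. 221.  70.]
red [219. 334.] 626 [636. 138.  70.]
red [544. 375.] 1691 [886. 238.  70.]
```

Request:
arm_command:
  targets:
    - [[0,0,0.0004,0,0,0.08,-1],[0,0,0.0004,0,0,0.09,-1],[0,0,0.0004,0,0,0.09,-1],[0,0,0.0004,0,0,0.09,-1],[0,0,0.0004,0,0,0.09,-1],[0,0,0.0004,0,0,0.09,-1],[0,0,0,0,0,0,-1]]

```text
time: 14.52
tool_pos: [631.8, 224.2, 104.1]
tcp_rot: [-180.0, 0.0, 153.1]
ft_force: [-2.0, -1.1, 0.4]
finger_gap: 61.2
grip_force: 86.4
```

```bash
python3 y.py
```

```text
14.575 [631.8 224.2 104.1] [180.   0. 153.] [ 15.2  23.1  80.4  -0.   76.5 -47.9] [-1.8 -0.8  1.6] [-0.16  0.35  0.02] 61.364053911851286 86.41715537756681
yellow [288. 258.] 69 [615.2 236.5 132.1] r 20.9 ang 141.7
red [241. 183.] 344 [588. 220.  70.]
red [156. 278.] 1694 [619. 136.  70.]
```

Request:
arm_command:
  targets:
    - [[0,0,0.0005,0,0,0.08,-1],[0,0,0.0005,0,0,0.08,-1],[0,0,0.0005,0,0,0.08,-1],[0,0,0.0003,0,0,0.08,-1],[0,0,0,0,0,0.08,-1],[0,0,0,0,0,0.06,-1],[0,0,0,0,0,0,-1]]

```text
time: 15.45
tool_pos: [631.3, 223.7, 104.9]
tcp_rot: [-180.0, -0.1, 179.4]
ft_force: [-1.5, -2.4, -0.8]
finger_gap: 60.9
grip_force: 86.9
```

```bash
python3 y.py
```

```text
15.5 [631.3 223.7 104.9] [-1.800e+02 -1.000e-01  1.793e+02] [ 15.1  23.   80.4  -0.   76.7 -74.2] [-1.8 -2.4 -2. ] [-0.33  0.42 -0.04] 61.33059362459756 86.97541661560535
yellow [288. 257.] 125 [610.8 227.9 132.9] r 21.2 ang 168.1
red [271. 173.] 399 [588. 219.  70.]
red [133. 224.] 1967 [620. 130.  70.]
```

Request:
arm_command:
  targets:
    - [[0,0,0.002,0,0,0,-1],[0,0,0.002,0,0,0,-1],[0,0,0.002,0,0,0,-1],[0,0,0,0,0,0,-1]]

```text
time: 16.0
tool_pos: [631.5, 223.8, 111.5]
tcp_rot: [-180.0, -0.0, 179.5]
ft_force: [-3.7, -4.9, -2.0]
finger_gap: 61.2
grip_force: 87.5
```

Free; lift on.

Request:
arm_command:
  targets:
    - [[0,0,0.004,0,0,0,-1],[0,0,0.005,0,0,0,-1],[0,0,0.005,0,0,0,-1],[0,0,0.005,0,0,0,-1],[0,0,0.004,0,0,0,-1],[0,0,0.002,0,0,0,-1],[0,0,0,0,0,0,-1],[0,0,0,0,0,0,-1]]

```text
time: 17.0
tool_pos: [631.6, 224.2, 136.2]
tcp_rot: [-180.0, -0.0, 179.5]
ft_force: [0.5, 0.4, -1.5]
finger_gap: 61.3
grip_force: 87.7
```

```bash
python3 y.py
python3 - <<'E'
from rel import *
from fork import fork
im,m=snap('scene','s8.png');t,mt=snap('top','t8.png')
# handle location now & cap in top/scene
rs=[]
for a,mm,b in((im,m,None),(t,mt,None)):
    h=cv2.cvtColor(a,cv2.COLOR_RGB2HSV);k=cv2.inRange(h,(0,150,70),(8,255,255))|cv2.inRange(h,(172,150,70),(180,255,255))
    n,l,st,c=cv2.connectedComponentsWithStats(k)
    for i in range(1,n):
        X=onz(mm,[c[i]],35)[0]
        if st[i,4]>5 and abs(X[0]-631)<70 and 70<X[1]<300: print(c[i].round(1),st[i],X.round(0))
E
```

```text
17.05 [631.6 224.1 136.1] [-180.    -0.   179.5] [ 15.2  21.5  78.9   0.   79.6 -74.3] [-0.9  0.7 -2.7] [-0.03  0.03 -0.03] 61.40599770449886 87.72628750652075
yellow [288. 257.] 125 [611.2 228.3 164.1] r 20.9 ang 166.8
red [272. 163.] 280 [588. 219.  70.]
red [149. 210.] 1430 [622. 128.  70.]
red [550. 280.] 752 [687. 452.  70.]
[280.1 200.1] [275 194  11  14 104] [635. 111.  35.]
[272.2 224.7] [271 222   4   6  15] [602. 202.  35.]
[277.1 199.1] [276 194   3  12  33] [637. 113.  35.]
[241.3 213.5] [239 213   6   2  11] [593. 221.  35.]
```

```bash
python3 -c "
from bench import job
print(job.hand_in())"
```

```text
the job is handed in; nothing more can be done
None
```

The job is handed in, with no verdict returned: by my measurements the fork plate is seated, the cap was turned out about 78° and is held level and centred about 14 mm above the rim, and the housing and bystanders stayed put as far as I could see.

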